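# Load the shell and slide it to the index notch

## Task

Stand the light grey tube shell upright in the round pocket of the green nest, fully home on the pocket floor, and let go of it, leaving the oil bottle where it stands. Then take the slide by its red knob and move it along the rail towards the yellow bracket until you feel the bracket's spring ball click into the notch between the slide's two brass ribs. Finish there without letting go: the program ends while the gripper still holds the red knob, with the slide resting in the notch.

Things in the scene. Friction and masses are not known exactly. Their poses are not given: they have to be found in the camera images.
- bb_shell: light grey metal tube shell (bottom bracket shell) standing on end, loose: outside diameter 40 mm, 68 mm tall, about 0.16 kg; bore 22 mm. Origin at the centre of its lower end, z along its axis. It starts standing on the bench, in front of the left part of the raised rail, at one of two places side by side (the oil bottle stands at the other)
- rail: fixed aluminium base plate 90 x 420 x 12 mm with a steel guide rail along its middle, standing on posts 70 mm above the bench; a ledge on its far side carries the yellow bracket. Origin at the centre of the plate's underside (70 mm above the bench); its y axis runs along the rail, to the left, and is the direction in which the slide moves as its joint grows; x points away from the robot, z up
- slide_pos (a joint): position of the slide along the rail, m; 0 at the right end, 0.19 at the left, grows towards +y of the rail; about 1.5 N of friction. The first rib meets the ball 12 mm before the notch and resists with up to about 15 N, most at first touch; from 6 mm before the notch on, the ball pulls the slide into the middle; pushed on past it, the second rib resists alike
- nest (a point): centre of the floor of the round pocket in the green nest (66 x 66 mm, 18 mm high, on the right part of the slide); the pocket is 43 mm wide and 14 mm deep with a 2 mm chamfer, and its floor lies 112 mm above the bench; moves with the slide, same axes as the rail
- notch (a point): middle of the notch between the two brass ribs (6 mm round, 12 mm apart) on the edge of the slide that faces away from the robot, beside the nest; moves with the slide, same axes as the rail
- slide: the dark steel slide (plate 76 x 180 x 14 mm, top 108 mm above the bench) with all that it carries: the green nest on its right part, the red knob on its left part. Origin at the centre of its plate's underside, 94 mm above the bench; same axes as the rail
- knob (a point): middle of the grip of the red upright cylindrical knob (diameter 24 mm, 36 mm tall, on a 12 mm steel stem) on the left part of the slide, 95 mm to the left of the nest's centre; this point is 156 mm above the bench, the red grip reaches from 138 to 174 mm; moves with the slide
- plunger: yellow bracket fixed on the ledge at the far side of the rail, 34 mm wide along the rail and 42 mm high (its top 124 mm above the bench), with a black line across its top; where along the rail it stands changes. It carries a spring ball (10 mm) that points at the rail. Origin under the middle of its face towards the rail, 82 mm above the bench, same axes as the rail
- index (a point): centre of the bracket's spring ball when it is out, 101 mm above the bench; the slide is in its notch when point notch is level with this point along the rail (same y in the rail's frame; the joint must then grow by that difference, always 60 to 160 mm from the start)
- oil_bottle: small white bottle with a teal band and a pointed cap, 47 x 47 x 130 mm, loose, standing, a bystander; origin at the centre of its foot

How it is judged:
By the outcome, as a careful person would: the job done as asked, in the order asked, and still so for the second after the job is handed in, while the arm keeps its last pose, push and grip.
It also fails if it takes over 51 s, if anything falls off the work surface, if the arm or the gripper's body presses on something with over 40 N, if the wrist force passes 120 N, or if a joint passes its speed limit or range.

## Robot

A 6-joint arm with a two-finger parallel gripper is mounted at the origin on a cart in front of the work surface, level with it; the furniture and walls round the work are solid. World frame = base frame: x ahead of the robot, y to its left, z up, the work surface at z = 0. Lengths are in m, angles in rad, forces in N, time in s.
With the tool pointing down it reaches from about 0.35 to 0.725 m from the base axis. Payload 4.3 kg.
Tool frame: the origin (TCP) lies on the centre line of the jaws, within the pads' length; the fingertips stand 11 mm ahead of it and the grasp point (between the pads) lies 8 mm behind it; z points along the fingers, y is the line along which they close (so a half turn about z gives the same grasp; the last joint's range is limited). The gripper opens to 85 mm and grips with 20 to 120 N. Pads are 22 mm wide; open, the fingers measure 114 mm over their backs; the gripper's body (76 mm by 85 mm) begins 54 mm behind the grasp point. The pads swing forward as they close: fully open they stand 13 mm farther back than shut.
Start: joints at [1.058, 0.377, 0.081, 1.274, 0, 1.46], TCP at [0.225, 0.529, 0.242] pointing down, gripper open.
Joint ranges: [-2.72, 2.72], [-0.84, 1.66], [-1.02, 1.22], [-1.77, 2.12], [-1.37, 1.28], [-3.14, 3.14]. Speed limits (rad/s): [2.57, 2.57, 3.14, 3.14, 3.14, 3.14].

## Interface

Orientations are given as a rotation vector (axis times angle).
In Python, from rig import status, imaging, order gives the robot as it stands.
- The arm moves only by the tool send_rows, never from a script. Its argument "rows" is a list of rows, each a list of 3 entries, a list of its own where there are three numbers: the shift along the tool's x, y, z as a fraction of full scale, then the turn, a rotation vector about the tool's x, y, z as a fraction of full scale, then the opening, from 0 (shut) to 1 (fully open). In form: [[[dx, dy, dz], [wx, wy, wz], grip], ...]. A call has 1 to 10 rows; each row is the pose to reach, as a shift and turn from the pose commanded when the call began, along the tool's axes at that moment, turning the shorter way round; what a row does not reach only later rows make up. Full scale, the value 1, is 250 mm for a shift and 360 degrees for a turn. A row lasts 1/12 s, in which the tool goes at most 41.7 mm and 7.16 degrees, less where a joint would pass 70% of its speed; a pose out of reach is approached as far as the arm can. A call with a number of a shift or a turn outside -1 to 1 is refused whole. A call with a gripper value outside its range is refused whole. The fingers move at their own pace and stop on an object; the grip force is fixed at half the most. Time passes only in rows, so rows that repeat a pose let the fingers close. It gives the time, the measured TCP pose, the force, the opening and the grip force at its end, in the units of the state.
- status.get_obs(): the state, without advancing time (a new reading comes with each control period).
- imaging.camera(name): name is "scene" or "side" or "wrist"; returns the picture (420x560x3 uint8, red, green, blue); there is no depth.
- imaging.camera_params(name): a dict with "intrinsics" (3x3 intrinsics, pixels), "dist" ([k1, k2, p1, p2, k3] as OpenCV has them; the pictures are not rectified), "cam_to_world" (4x4, takes a point from camera to world coordinates); the wrist camera has in their place "tool_from_camera" (4x4, takes a point from camera to tool coordinates, whose origin is the TCP and whose axes are the flange's). Camera axes: x right, y down, z forward; pixel columns grow to the right and rows downward; lengths in m; the calibration is good to about 2 mm. A picture is of the moment at which its call begins: read the wrist's pose just before it. camera_params takes no time and is no camera call.
- order.job_done(): hands the job in; it is judged then, once.
The state is a dict: "clock": time; "qpos": joint angles; "qd": joint speeds; "joint_efforts": joint torques, N m; "ee_pos": TCP position; "tcp_rot": TCP orientation; "force": force on the tool from outside, world axes, zero at the start; "ft_torque": the same for the moment, N m; "finger_gap": finger opening in m; "grip_force": force on a finger pad.
Only numpy, scipy, OpenCV 4.12 (cv2) and the standard library are available. Lean on these libraries where they do the work, as an engineer would, in place of code of your own. Each camera call takes 0.05 s, during which the arm holds its last target. There are 200 camera calls.

## Working session

There is one attempt and no reset: what is moved stays moved. The work goes in short steps, Python scripts to look and compute and a tool call to move; the robot and the scene stay as the last step left them, time stands still between calls to the robot, and variables do not carry over. Pictures are saved under pics/ and viewed, at most 11 in all, crops included, and the job is handed in when it is done.

Besides the shell and the picture viewer there is one more tool, called after ">>>" by a JSON object that holds its "method" and its "body", one argument or row to a line. send_rows: Moves the arm, as the interface text tells. Shift numbers are shares of 250 mm and turn numbers shares of 360 degrees, none past 1 either way. Its arguments: {"type":"object","properties":{"rows":{"type":"array","items":{"type":"array"}}},"required":["rows"]}

```bash
mkdir -p pics; ls; python3 - <<'E'
from rig import status, imaging
import cv2,numpy as np
o=status.get_obs();print(o)
for n in("scene","side"):
    im=imaging.camera(n);cv2.imwrite(f"pics/{n}0.png",im[:,:,::-1]);p=imaging.camera_params(n);print({k:np.round(v,4).tolist() for k,v in p.items()})
p=imaging.camera_params("wrist");print({k:np.round(v,4).tolist() for k,v in p.items()})
E
```

```text
pics
{'clock': 0.0, 'qpos': array([ 1.05772296e+00,  3.78069343e-01,  7.96295781e-02,  1.27441135e+00,
       -2.09045267e-05,  1.46049206e+00]), 'qd': array([-0.0003611 , -0.0005558 ,  0.00136801, -0.00080264,  0.0009006 ,
        0.00062016]), 'joint_efforts': array([-6.74404873e-04, -4.63604629e+01,  2.69875896e+01,  2.08656234e-02,
       -3.89491979e-04, -7.40952515e-06]), 'ee_pos': array([0.22506848, 0.52842742, 0.2413587 ]), 'tcp_rot': array([-0.6282781 , -3.07750348,  0.00308161]), 'force': array([ 0.12458141, -0.51653292,  0.26709627]), 'ft_torque': array([0.05295701, 0.03927695, 0.0030722 ]), 'grip_force': 0.0, 'finger_gap': 0.08548907747152541}
{'intrinsics': [[382.8203, 0.0, 277.2001], [0.0, 382.8203, 205.0746], [0.0, 0.0, 1.0]], 'dist': [-0.0879, 0.0, 0.0, 0.0, 0.0], 'cam_to_world': [[0.796, -0.3939, 0.4596, 0.1386], [-0.6052, -0.5328, 0.5915, -0.3812], [0.0119, -0.749, -0.6625, 0.6955], [0.0, 0.0, 0.0, 1.0]]}
{'intrinsics': [[524.2044, 0.0, 271.1335], [0.0, 524.2044, 210.4494], [0.0, 0.0, 1.0]], 'dist': [0.059, 0.0, 0.0, 0.0, 0.0], 'cam_to_world': [[0.9977, -0.0546, 0.0406, 0.4921], [-0.0637, -0.5381, 0.8405, -0.7151], [-0.0241, -0.8411, -0.5404, 0.6292], [0.0, 0.0, 0.0, 1.0]]}
{'intrinsics': [[306.2041, 0.0, 282.6158], [0.0, 306.2041, 210.6554], [0.0, 0.0, 1.0]], 'dist': [-0.0129, 0.0, 0.0, 0.0, 0.0], 'tool_from_camera': [[-0.0003, -0.962, -0.273, 0.0687], [1.0, -0.0003, 0.0, 0.0003], [-0.0001, -0.273, 0.962, -0.1319], [0.0, 0.0, 0.0, 1.0]]}
```

View pics/scene0.png

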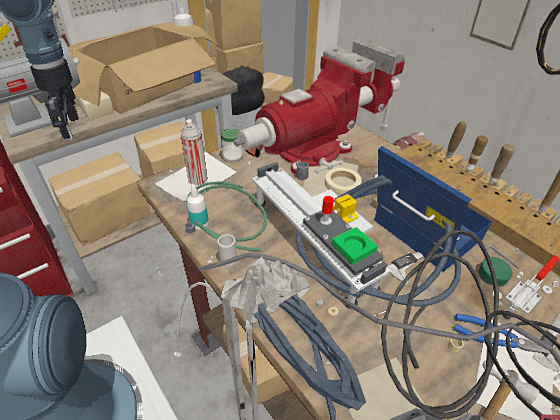

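View pics/side0.png

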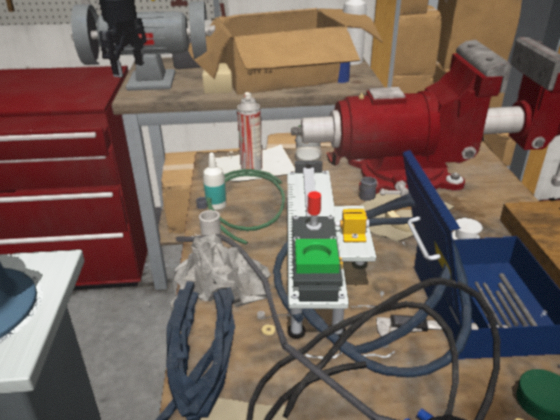

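The scene view shows the shell at about (227,245), the bottle at (197,207), the knob at (328,203), the nest at (352,243) and the bracket at (346,205). In the side view the shell is at (208,222), the nest at (317,255), the knob at (314,203) and the bracket at (354,222). I'll enlarge both.

```bash
python3 - <<'E'
import cv2
a=cv2.imread("pics/scene0.png")[185:295,200:400];cv2.imwrite("pics/c1.png",cv2.resize(a,None,fx=4,fy=4,interpolation=cv2.INTER_CUBIC))
a=cv2.imread("pics/side0.png")[155:305,190:390];cv2.imwrite("pics/c2.png",cv2.resize(a,None,fx=4,fy=4,interpolation=cv2.INTER_CUBIC))
E
```

```text
(no output)
```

View pics/c1.png

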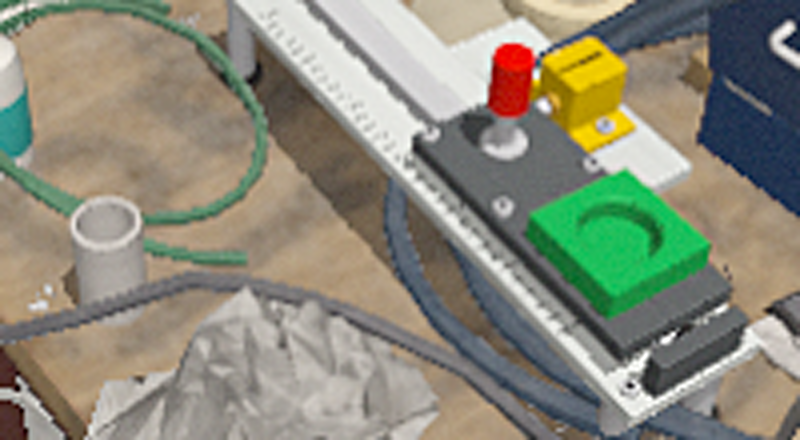

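View pics/c2.png

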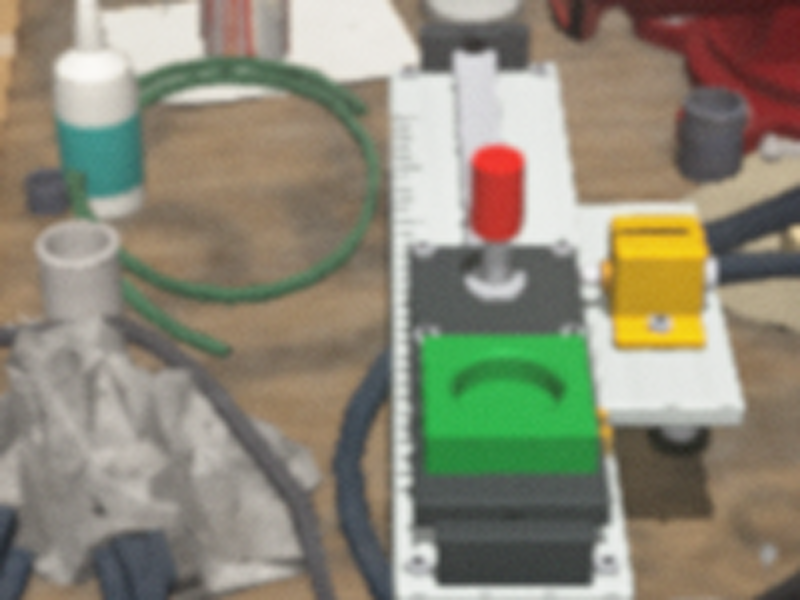

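The crops resolve the shell's top ring, the nest's top corners, the knob's top and the bracket's black line. I'll turn these into positions.

```bash
cat > h.py <<'E'
from rig import status, imaging
import cv2,numpy as np
from scipy.spatial.transform import Rotation as R
def hit(n,uv,z,pose=None):
    p=imaging.camera_params(n); uv=np.array(uv,float).reshape(-1,1,2)
    n_=cv2.undistortPoints(uv,np.array(p["intrinsics"]),np.array(p["dist"])).reshape(-1,2)
    if n=="wrist":
        T=np.eye(4);T[:3,:3]=R.from_rotvec(pose[1]).as_matrix();T[:3,3]=pose[0];T=T@np.array(p["tool_from_camera"])
    else: T=np.array(p["cam_to_world"])
    d=np.c_[n_,np.ones(len(n_))]@T[:3,:3].T
    return T[:3,3]+d*((z-T[2,3])/d[:,2])[:,None]
E
python3 - <<'E'
from h import *
np.set_printoptions(precision=4,suppress=True)
f={"scene":lambda a:np.array(a)/4+[200,185]-.375,"side":lambda a:np.array(a)/4+[190,155]-.375}
D={"shell":(.068,[(107,222)],[(78,243)]),"nest":(.126,[(625,170),(710,243),(610,296),(528,216)],[(423,337),(590,335),(602,435),(427,437)]),
"knob":(.174,[(514,53)],[(497,158)]),"line":(.124,[(560,75),(607,50)],[(622,232),(697,232)]),"plate z.082 side corners":(.082,[],[(390,67),(555,67)])}
for k,(z,a,b) in D.items():
    for n,q in(("scene",a),("side",b)):
        if q: h=hit(n,f[n](q),z)[:,:2];print(k,n,h.tolist() if len(h)<3 else (h.mean(0),h.tolist()))
o=status.get_obs();print(R.from_rotvec(o["tcp_rot"]).as_matrix())
E
```

```text
shell scene [[0.4105546015150656, 0.15233546459538938]]
shell side [[0.41198069194771564, 0.15230467474004916]]
nest scene (array([ 0.591 , -0.0568]), [[0.6253265171401851, -0.02839213038012056], [0.6220470455981052, -0.091474553566536], [0.5558808194576106, -0.08550063550493697], [0.560665909083889, -0.021940021038450552]])
nest side (array([ 0.5949, -0.0572]), [[0.5638773547690854, -0.02217171886381153], [0.6316767978772051, -0.027312349377810352], [0.6251857448233338, -0.09207483539125494], [0.5587076630356534, -0.08714835516295849]])
knob scene [[0.6007054955146881, 0.038730627721303035]]
knob side [[0.6011023273811142, 0.03640107168622542]]
line scene [[0.6529679271267996, 0.04913578770905613], [0.6906289268186647, 0.04870131807253392]]
line side [[0.6592147210866559, 0.05051977876597191], [0.6917035329919903, 0.0472375536293731]]
plate z.082 side corners side [[0.5779693684370111, 0.28991273457997235], [0.6669484723674985, 0.2801412112609958]]
[[-0.92    0.392  -0.0009]
 [ 0.392   0.92   -0.0016]
 [ 0.0002 -0.0018 -1.    ]]
```

```bash
python3 - <<'E'
from h import *
np.set_printoptions(precision=3,suppress=True)
print("bottle",hit("side",[(217,205)],0),hit("scene",[(198,222)],0),hit("side",[(211,155)],.13))
print("can",hit("side",[(251,165)],0),hit("scene",[(195,182)],0),hit("side",[(248,95)],.2))
E
```

```text
bottle [[0.419 0.299 0.   ]] [[0.414 0.31  0.   ]] [[0.417 0.291 0.13 ]]
can [[0.502 0.485 0.   ]] [[0.489 0.465 0.   ]] [[0.503 0.449 0.2  ]]
```

>>> {"method": "send_rows", "body": {
  "rows": [
    [[-0.3,-0.4,-0.04],[0,0,-0.1],1],
    [[-0.3,-0.4,-0.04],[0,0,-0.1],1],
    [[-0.3,-0.4,-0.04],[0,0,-0.1],1],
    [[-0.3,-0.4,-0.04],[0,0,-0.1],1]
  ]
}}

```text
clock: 0.43
ee_pos: [0.2551, 0.4018, 0.252]
tcp_rot: [0.147, -3.137, 0.008]
force: [-0.0, -0.1, -0.3]
finger_gap: 0.0851
grip_force: 0.0
```

>>> {"method": "send_rows", "body": {
  "rows": [
    [[-0.52,-1,0.25],[0,0,0.029],1],
    [[-0.52,-1,0.25],[0,0,0.029],1],
    [[-0.52,-1,0.25],[0,0,0.029],1],
    [[-0.52,-1,0.25],[0,0,0.029],1],
    [[-0.52,-1,0.25],[0,0,0.029],1],
    [[-0.52,-1,0.25],[0,0,0.029],1],
    [[-0.52,-1,0.25],[0,0,0.029],1],
    [[-0.52,-1,0.25],[0,0,0.029],1],
    [[-0.52,-1,0.25],[0,0,0.029],1],
    [[-0.52,-1,0.25],[0,0,0.029],1]
  ]
}}

```text
clock: 1.27
ee_pos: [0.407, 0.1706, 0.1896]
tcp_rot: [-0.143, -3.137, -0.0]
force: [-0.5, 0.0, 0.6]
finger_gap: 0.0854
grip_force: 0.0
```

```bash
cat > w.py <<'E'
import sys
from h import *
o=status.get_obs();im=imaging.camera("wrist")
cv2.imwrite(f"pics/{sys.argv[1]}.png",im[:,:,::-1])
np.save(f"pics/{sys.argv[1]}.npy",np.array([o["ee_pos"],o["tcp_rot"]]))
m=R.from_rotvec(o["tcp_rot"]).as_matrix()
print(o["clock"],o["ee_pos"].round(4),np.abs(o["qd"]).max().round(3),"yaw_y",np.degrees(np.arctan2(m[1,1],m[0,1])).round(2),m[:,2].round(4))
E
python3 w.py shell
```

```text
1.2667 [0.407  0.1706 0.1896] 0.036 yaw_y 84.77 [-1.2e-03  3.0e-04 -1.0e+00]
```

View pics/shell.png

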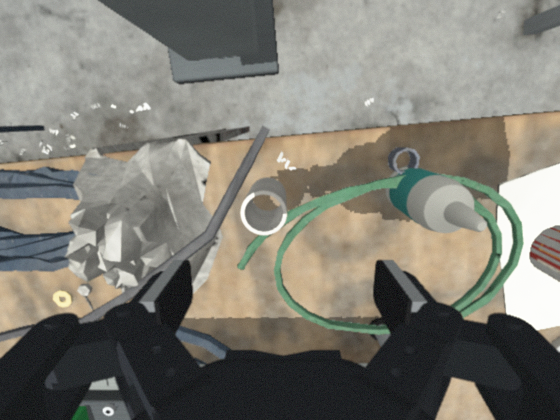

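The wrist view shows the shell's top ring centred at about (264,214), with the bottle well to its left in the rail frame (image right, 430,200). Next I'll look at the nest from the same relative height.

>>> {"method": "send_rows", "body": {
  "rows": [
    [[-0.82,-0.84,-0.226],[0,0,0],1],
    [[-0.82,-0.84,-0.226],[0,0,0],1],
    [[-0.82,-0.84,-0.226],[0,0,0],1],
    [[-0.82,-0.84,-0.226],[0,0,0],1],
    [[-0.82,-0.84,-0.226],[0,0,0],1],
    [[-0.82,-0.84,-0.226],[0,0,0],1],
    [[-0.82,-0.84,-0.226],[0,0,0],1],
    [[-0.82,-0.84,-0.226],[0,0,0],1],
    [[-0.82,-0.84,-0.226],[0,0,0],1],
    [[-0.82,-0.84,-0.226],[0,0,0],1]
  ]
}}

```text
clock: 2.15
ee_pos: [0.5925, -0.0554, 0.2461]
tcp_rot: [-0.139, -3.138, -0.001]
force: [0.7, 0.3, -0.1]
finger_gap: 0.0855
grip_force: 0.0
```

```bash
python3 w.py nest; python3 - <<'E'
import cv2,numpy as np
a=cv2.resize(cv2.imread("pics/nest.png")[110:320,140:420],None,fx=2.8,fy=2.8,interpolation=cv2.INTER_CUBIC)
cv2.imwrite("pics/nestc.png",a)
E
```

```text
2.15 [ 0.5925 -0.0554  0.2461] 0.036 yaw_y 84.91 [-8.e-04  9.e-04 -1.e+00]
```

View pics/nestc.png

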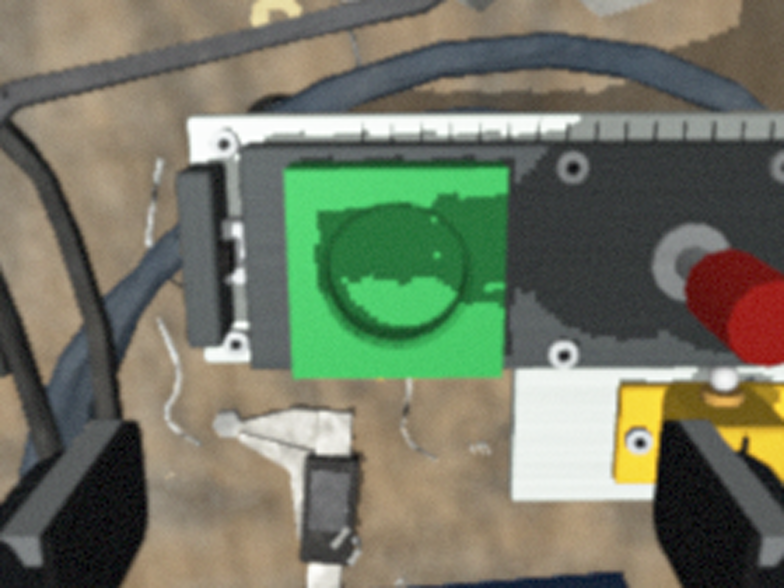

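The nest's top corners in the crop (scale 2.8, offset 140,110) are (284,168), (511,166), (502,375) and (294,378), with the pocket around (398,270). The knob leans at the right and the spring ball sits at (724,380).

```bash
python3 - <<'E'
from h import *
np.set_printoptions(precision=4,suppress=True)
f=lambda a:(np.array(a,float)+.5)/2.8+[140,110]-.5
Pn=np.load("pics/nest.npy");Ps=np.load("pics/shell.npy")
c=hit("wrist",f([(284,168),(511,166),(502,375),(294,378)]),.126,Pn)[:,:2];n=c.mean(0)
print("corners",c,"centre",n,"sides",np.linalg.norm(np.roll(c,-1,0)-c,axis=1))
print("edge angs",[np.degrees(np.arctan2(*(v[::-1]))) for v in(c[1]-c[0],c[2]-c[3],c[2]-c[1],c[3]-c[0])])
print("pocket",hit("wrist",f([(398,270)]),.126,Pn))
# rim ellipse of shell: bright pixels near (264,214)
im=cv2.imread("pics/shell.png");g=im[185:245,232:296].min(2);m=(g>215).astype(np.uint8)
k,l,st,_=cv2.connectedComponentsWithStats(m);i=1+st[1:,4].argmax();p=np.argwhere(l==i)[:,::-1].astype(np.float32)
e=cv2.fitEllipse(cv2.convexHull(p));u=np.array(e[0])+[232,185];print("ring",e,u,st[i])
s=hit("wrist",[u,(264,214)],.068,Ps)[:,:2];print("shell",s)
b=hit("wrist",f([(724,380)]),.101,Pn)[0,:2];print("ball",b)
th=np.radians(84.9);uy=np.array([np.cos(th),np.sin(th)]);print("travel",(b-n)@uy)
M=R.from_rotvec(Pn[1]).as_matrix()
print("tool shift now->shell, /0.25",(M.T@np.r_[s[0]-Pn[0,:2],0.12-Pn[0,2]])/.25)
E
```

```text
corners [[ 0.5572 -0.0864]
 [ 0.5626 -0.0197]
 [ 0.6282 -0.0261]
 [ 0.6233 -0.0916]] centre [ 0.5928 -0.056 ] sides [0.0668 0.0659 0.0656 0.0664]
edge angs [np.float64(85.39017340807904), np.float64(85.75457913752469), np.float64(-5.558074996519582), np.float64(-4.492716000974581)]
pocket [[ 0.5911 -0.0557  0.126 ]]
ring ((31.001846313476562, 27.570053100585938), (43.16446304321289, 45.5931396484375), 108.5535659790039) [263.0018 212.5701] [  9   8  46  42 290]
shell [[0.4103 0.1535]
 [0.4117 0.1542]]
ball [0.6473 0.053 ]
travel 0.11341423925498638
tool shift now->shell, /0.25 [0.7993 0.7671 0.5056]
```

>>> {"method": "send_rows", "body": {
  "rows": [
    [[0.797,0.767,0.52],[0,0,0],1],
    [[0.797,0.767,0.52],[0,0,0],1],
    [[0.797,0.767,0.52],[0,0,0],1],
    [[0.797,0.767,0.52],[0,0,0],1],
    [[0.797,0.767,0.52],[0,0,0],1],
    [[0.797,0.767,0.52],[0,0,0],1],
    [[0.797,0.767,0.52],[0,0,0],1],
    [[0.797,0.767,0.52],[0,0,0],1],
    [[0.797,0.767,0.52],[0,0,0],1],
    [[0.797,0.767,0.52],[0,0,0],1]
  ]
}}

```text
clock: 3.03
ee_pos: [0.4093, 0.1531, 0.1162]
tcp_rot: [-0.135, -3.138, 0.001]
force: [0.5, 1.0, -0.2]
finger_gap: 0.0855
grip_force: 0.0
```

>>> {"method": "send_rows", "body": {
  "rows": [
    [[-0.005,0.002,0.15],[0,0,0],1],
    [[-0.005,0.002,0.25],[0,0,0],1],
    [[-0.005,0.002,0.296],[0,0,0],1],
    [[-0.005,0.002,0.296],[0,0,0],1],
    [[-0.005,0.002,0.296],[0,0,0],0.6],
    [[-0.005,0.002,0.296],[0,0,0],0.55],
    [[-0.005,0.002,0.296],[0,0,0],0.5],
    [[-0.005,0.002,0.296],[0,0,0],0.4],
    [[-0.005,0.002,0.296],[0,0,0],0],
    [[-0.005,0.002,0.296],[0,0,0],0]
  ]
}}

```text
clock: 3.87
ee_pos: [0.4145, 0.1524, 0.0438]
tcp_rot: [0.142, 3.135, 0.001]
force: [-0.3, -1.5, 6.1]
finger_gap: 0.0388
grip_force: 59.4
```

>>> {"method": "send_rows", "body": {
  "rows": [
    [[0,0,0],[0,0,0],0],
    [[0,0,0],[0,0,0],0],
    [[0,0,0],[0,0,0],0],
    [[0,0,0],[0,0,0],0]
  ]
}}

```text
clock: 4.2
ee_pos: [0.4145, 0.1525, 0.0438]
tcp_rot: [0.142, 3.135, 0.001]
force: [-1.7, -0.2, 6.3]
finger_gap: 0.0389
grip_force: 59.4
```

>>> {"method": "send_rows", "body": {
  "rows": [
    [[0,0,-0.2],[0,0,0],0],
    [[0,0,-0.4],[0,0,0],0],
    [[0,0,-0.6],[0,0,0],0],
    [[0,0,-0.72],[0,0,0],0],
    [[0,0,-0.72],[0,0,0],0],
    [[0,0,-0.72],[0,0,0],0],
    [[0,0,-0.72],[0,0,0],0]
  ]
}}

```text
clock: 4.78
ee_pos: [0.4135, 0.1524, 0.2228]
tcp_rot: [0.142, 3.136, 0.001]
force: [-0.2, 0.4, -2.2]
finger_gap: 0.0385
grip_force: 61.7
```

```bash
python3 w.py held; python3 -c "
import cv2
a=cv2.imread('pics/held.png')[200:420,140:420];cv2.imwrite('pics/heldc.png',cv2.resize(a,None,fx=2.7,fy=2.7,interpolation=cv2.INTER_CUBIC))
from rig import status;o=status.get_obs();print(o['finger_gap'],o['force'])"
```

```text
4.7833 [0.4135 0.1524 0.2228] 0.065 yaw_y 84.81 [ 2.3e-03  5.0e-04 -1.0e+00]
0.03847595424400293 [-0.67966393  0.05147133 -2.26981149]
```

View pics/heldc.png

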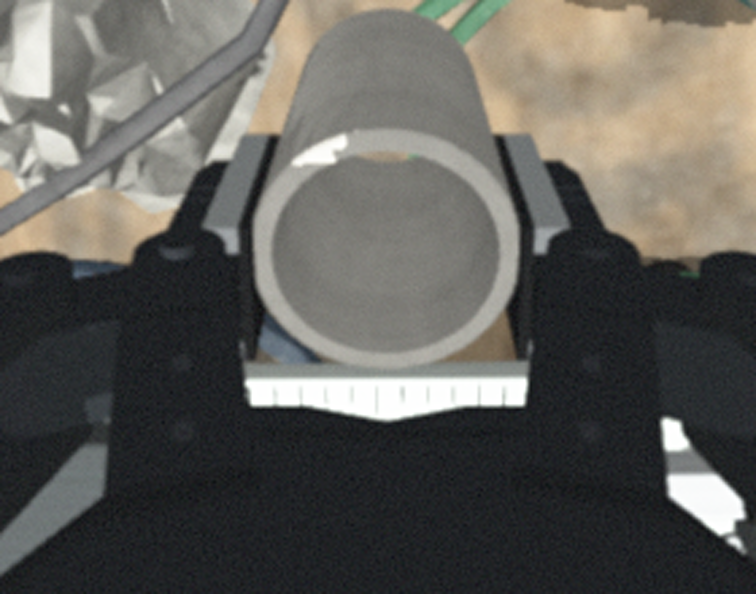

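The held view shows the shell's upper rim as an ellipse in the crop: left (252,250), right (519,250), top (386,128), bottom (386,367). I'll work out where the axis lies in the tool frame.

```bash
python3 - <<'E'
from h import *
np.set_printoptions(precision=4,suppress=True)
f=lambda a:(np.array(a,float)+.5)/2.7+[140,200]-.5
I=[np.zeros(3),np.zeros(3)]
for z in(-.0242,-.0265):
    c=hit("wrist",f([(252,250),(519,250),(386,128),(386,367)]),z,I);print(c[:,:2],(c[0]+c[1])/2,(c[2]+c[3])/2,c[1,1]-c[0,1],c[2,0]-c[3,0])
P=np.load("pics/held.npy");M=R.from_rotvec(P[1]).as_matrix()
# nest and shell measurements in the same camera, shell at .4110,.1537
print("tool shift (frac) TCP->nest",(M.T@np.r_[.5925-P[0,0],-.056-P[0,1],0])/.25)
E
```

```text
[[ 0.0045 -0.0196]
 [ 0.0045  0.0196]
 [ 0.0238  0.0001]
 [-0.0158  0.0001]] [ 0.0045  0.     -0.0242] [ 0.004   0.0001 -0.0242] 0.03918218885790474 0.03952312478681336
[[ 0.0059 -0.0191]
 [ 0.0058  0.0192]
 [ 0.0247  0.0001]
 [-0.014   0.0001]] [ 0.0059  0.     -0.0265] [ 0.0054  0.0001 -0.0265] 0.03834570843121851 0.03867936589407919
tool shift (frac) TCP->nest [-0.7885 -0.7653  0.0012]
```

>>> {"method": "send_rows", "body": {
  "rows": [
    [[-0.12,-0.12,-0.02],[0,0,0],0],
    [[-0.27,-0.26,-0.04],[0,0,0],0],
    [[-0.42,-0.4,-0.04],[0,0,0],0],
    [[-0.56,-0.53,-0.02],[0,0,0],0],
    [[-0.69,-0.66,0],[0,0,0],0],
    [[-0.77,-0.74,0],[0,0,0],0],
    [[-0.802,-0.765,0],[0,0,0],0],
    [[-0.802,-0.765,0],[0,0,0],0],
    [[-0.802,-0.765,0],[0,0,0],0],
    [[-0.802,-0.765,0],[0,0,0],0]
  ]
}}

```text
clock: 5.67
ee_pos: [0.5935, -0.0558, 0.2197]
tcp_rot: [-0.142, -3.133, -0.002]
force: [-0.5, 0.4, -2.7]
finger_gap: 0.0387
grip_force: 61.8
```

```bash
python3 w.py over; python3 -c "
from h import *
P=np.load('pics/over.npy');M=R.from_rotvec(P[1]).as_matrix()
ax=P[0]+M@[.0035,0,0.0438];print('shell foot',ax,'err tool',(M.T@(np.array([.5925,-.056,0])-np.r_[ax[:2],0]))*1000)
a=cv2.imread('pics/over.png')[100:420,140:420];cv2.imwrite('pics/overc.png',cv2.resize(a,None,fx=1.8,fy=1.8,interpolation=cv2.INTER_CUBIC))
"
```

```text
5.6667 [ 0.5935 -0.0558  0.2197] 0.029 yaw_y 84.8 [-0.0051  0.0016 -1.    ]
shell foot [ 0.58982041 -0.05541722  0.17593544] err tool [-2.72132402 -0.33765761 -0.01464447]
```

View pics/overc.png

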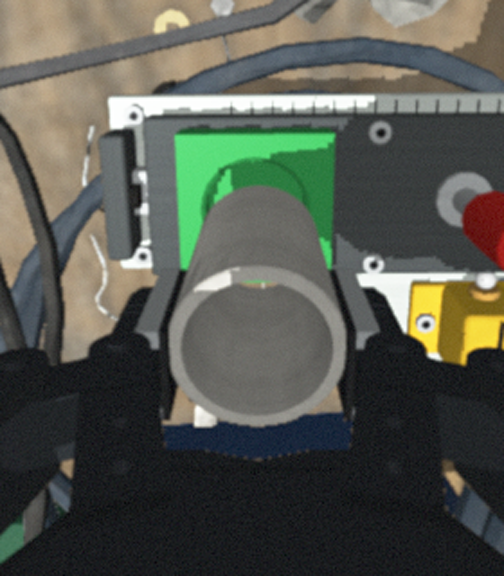

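>>> {"method": "send_rows", "body": {
  "rows": [
    [[-0.011,-0.001,0.05],[0,0,0],0],
    [[-0.011,-0.001,0.1],[0,0,0],0],
    [[-0.011,-0.001,0.15],[0,0,0],0],
    [[-0.011,-0.001,0.18],[0,0,0],0],
    [[-0.011,-0.001,0.18],[0,0,0],0],
    [[-0.011,-0.001,0.18],[0,0,0],0],
    [[-0.011,-0.001,0.18],[0,0,0],0]
  ]
}}

```text
clock: 6.3
ee_pos: [0.5981, -0.0564, 0.1781]
tcp_rot: [0.141, 3.138, -0.0]
force: [-0.0, 0.4, -1.8]
finger_gap: 0.0384
grip_force: 61.8
```

```bash
python3 w.py low; python3 -c "
from h import *
P=np.load('pics/low.npy');M=R.from_rotvec(P[1]).as_matrix()
ax=P[0]+M@[.0035,0,0.0438];print('shell foot',ax,'err tool',(M.T@(np.array([.5925,-.056,0])-np.r_[ax[:2],0]))*1000)
I=imaging
a=np.vstack([cv2.resize(I.camera('scene')[165:265,300:420],None,fx=4,fy=3,interpolation=cv2.INTER_CUBIC),cv2.resize(I.camera('side')[190:290,260:380],None,fx=4,fy=3,interpolation=cv2.INTER_CUBIC)])[:,:,::-1];cv2.imwrite('pics/low2.png',a)
"
```

```text
6.3 [ 0.5981 -0.0564  0.1781] 0.017 yaw_y 84.85 [ 9.e-04 -1.e-04 -1.e+00]
shell foot [ 0.59464828 -0.05612647  0.13428604] err tool [ 2.15096064e+00 -6.69210839e-02 -1.97089547e-03]
```

View pics/low2.png

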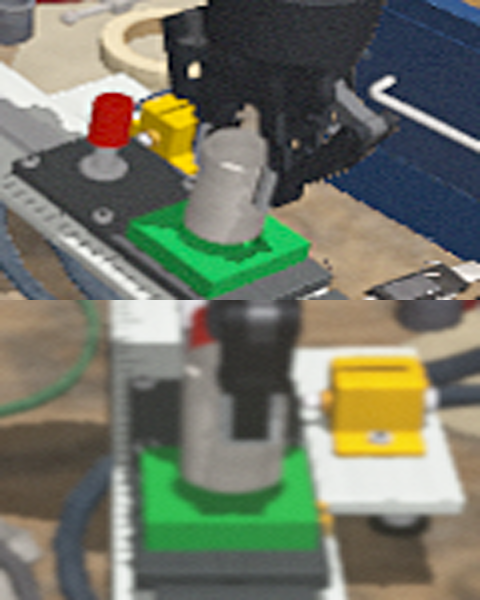

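The shell hangs upright just above the nest, roughly centred, and about 2 mm too far from the robot. I'll correct that and check it.

>>> {"method": "send_rows", "body": {
  "rows": [
    [[0.007,0,0.01],[0,0,0],0],
    [[0.007,0,0.015],[0,0,0],0],
    [[0.007,0,0.015],[0,0,0],0],
    [[0.007,0,0.015],[0,0,0],0]
  ]
}}

```text
clock: 6.78
ee_pos: [0.5961, -0.0567, 0.1734]
tcp_rot: [-0.142, -3.138, -0.0]
force: [-0.5, -0.1, -1.3]
finger_gap: 0.0391
grip_force: 61.8
```

>>> {"method": "send_rows", "body": {
  "rows": [
    [[0,0,0.008],[0,0,0],0],
    [[0,0,0.016],[0,0,0],0],
    [[0,0,0.024],[0,0,0],0],
    [[0,0,0.032],[0,0,0],0],
    [[0,0,0.032],[0,0,0],0]
  ]
}}

```text
clock: 7.2
ee_pos: [0.5959, -0.0566, 0.1649]
tcp_rot: [-0.142, -3.137, -0.0]
force: [0.3, -0.6, -2.6]
finger_gap: 0.0382
grip_force: 61.8
```

Foot at 0.121 m, inside the pocket with no contact force. I'll continue down to the floor.

>>> {"method": "send_rows", "body": {
  "rows": [
    [[0,0,0.008],[0,0,0],0],
    [[0,0,0.016],[0,0,0],0],
    [[0,0,0.024],[0,0,0],0],
    [[0,0,0.03],[0,0,0],0],
    [[0,0,0.034],[0,0,0],0],
    [[0,0,0.034],[0,0,0],0]
  ]
}}

```text
clock: 7.7
ee_pos: [0.5961, -0.0566, 0.1567]
tcp_rot: [-0.142, -3.138, -0.0]
force: [0.2, 0.0, -2.0]
finger_gap: 0.0389
grip_force: 61.8
```

>>> {"method": "send_rows", "body": {
  "rows": [
    [[0,0,0.004],[0,0,0],0],
    [[0,0,0.006],[0,0,0],0],
    [[0,0,0.008],[0,0,0],0],
    [[0,0,0.008],[0,0,0],0]
  ]
}}

```text
clock: 8.03
ee_pos: [0.5965, -0.0567, 0.1559]
tcp_rot: [0.142, 3.137, -0.0]
force: [-2.1, 1.2, 3.9]
finger_gap: 0.0389
grip_force: 62.4
```

>>> {"method": "send_rows", "body": {
  "rows": [
    [[0,0,0],[0,0,0],0.6],
    [[0,0,0],[0,0,0],0.8],
    [[0,0,0],[0,0,0],1],
    [[0,0,0],[0,0,0],1],
    [[0,0,0],[0,0,0],1],
    [[0,0,0],[0,0,0],1],
    [[0,0,-0.1],[0,0,0],1],
    [[0,0,-0.25],[0,0,0],1],
    [[0,0,-0.36],[0,0,0],1],
    [[0,0,-0.36],[0,0,0],1]
  ]
}}

```text
clock: 8.87
ee_pos: [0.5993, -0.0573, 0.2517]
tcp_rot: [0.142, 3.128, -0.002]
force: [0.2, -0.4, 1.1]
finger_gap: 0.0857
grip_force: 0.0
```

```bash
python3 w.py rel; python3 -c "
from h import *
P=np.load('pics/rel.npy');M=R.from_rotvec(P[1]).as_matrix()
th=np.radians(85.2);k=np.array([.5925,-.056])+.095*np.array([np.cos(th),np.sin(th)]);print(k,M.T@np.r_[k-P[0,:2],0]/.25)
w=imaging.camera('wrist')[100:400,140:500];s=cv2.resize(imaging.camera('side')[190:290,260:380],(360,300),interpolation=cv2.INTER_CUBIC)
cv2.imwrite('pics/rel2.png',np.hstack([w,s])[:,:,::-1])"
```

```text
8.8667 [ 0.5993 -0.0573  0.2517] 0.097 yaw_y 84.81 [ 0.0105 -0.002  -0.9999]
[0.6004494  0.03866682] [ 0.03022624  0.38264688 -0.00073134]
```

View pics/rel2.png

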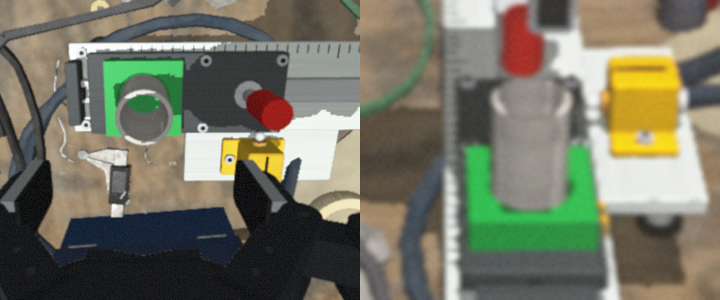

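The shell stands upright and fully seated in the nest, and it's released. Now I'll go to the knob.

>>> {"method": "send_rows", "body": {
  "rows": [
    [[0.03,0.15,0.05],[0,0,0],1],
    [[0.03,0.3,0.08],[0,0,0],1],
    [[0.03,0.383,0.1],[0,0,0],1],
    [[0.03,0.383,0.1],[0,0,0],1],
    [[0.03,0.383,0.1],[0,0,0],1],
    [[0.03,0.383,0.1],[0,0,0],1]
  ]
}}

```text
clock: 9.52
ee_pos: [0.5967, 0.039, 0.2189]
tcp_rot: [-0.142, -3.136, 0.001]
force: [0.5, -0.3, -0.8]
finger_gap: 0.0855
grip_force: 0.0
```

>>> {"method": "send_rows", "body": {
  "rows": [
    [[-0.012,0,0.1],[0,0,0],1],
    [[-0.012,0,0.2],[0,0,0],1],
    [[-0.012,0,0.28],[0,0,0],1],
    [[-0.012,0,0.28],[0,0,0],1],
    [[-0.012,0,0.28],[0,0,0],0.6],
    [[-0.012,0,0.28],[0,0,0],0.4],
    [[-0.012,0,0.28],[0,0,0],0.3],
    [[-0.012,0,0.28],[0,0,0],0],
    [[-0.012,0,0.28],[0,0,0],0],
    [[-0.012,0,0.28],[0,0,0],0]
  ]
}}

```text
clock: 10.35
ee_pos: [0.6014, 0.0389, 0.1516]
tcp_rot: [0.142, 3.136, -0.001]
force: [-0.9, -0.3, 4.3]
finger_gap: 0.0228
grip_force: 58.8
```

>>> {"method": "send_rows", "body": {
  "rows": [
    [[0,0,0],[0,0,0],0],
    [[0,0,0],[0,0,0],0],
    [[0,0,0],[0,0,0],0]
  ]
}}

```text
clock: 10.6
ee_pos: [0.6013, 0.0389, 0.1516]
tcp_rot: [0.142, 3.136, -0.001]
force: [-1.2, -1.1, 5.2]
finger_gap: 0.0226
grip_force: 58.9
```

>>> {"method": "send_rows", "body": {
  "rows": [
    [[0,0.03,0],[0,0,0],0],
    [[0,0.07,0],[0,0,0],0],
    [[0,0.11,0],[0,0,0],0],
    [[0.001,0.15,0],[0,0,0],0],
    [[0.001,0.19,0],[0,0,0],0],
    [[0.001,0.23,0],[0,0,0],0],
    [[0.002,0.27,0],[0,0,0],0],
    [[0.002,0.31,0],[0,0,0],0],
    [[0.002,0.34,0],[0,0,0],0],
    [[0.002,0.34,0],[0,0,0],0]
  ]
}}

```text
clock: 11.43
ee_pos: [0.6087, 0.1255, 0.1517]
tcp_rot: [0.139, 3.135, 0.002]
force: [-1.2, 2.2, 5.9]
finger_gap: 0.0224
grip_force: 59.1
```

```bash
cat > s.py <<'E'
from h import *
o=status.get_obs();th=np.radians(85.2);u=np.array([np.cos(th),np.sin(th)])
print("travel",(o["ee_pos"][:2]-[.6013,.0389])@u*1000,"along",o["force"][:2]@u,"lat",o["force"][:2]@[u[1],-u[0]],o["force"][2],o["ft_torque"],o["finger_gap"])
E
python3 s.py
```

```text
travel 86.91532244618165 along 2.1268911251496334 lat -1.4252952439708713 5.911348410612726 [ 1.78951461e-01  1.37625824e-01 -1.04286697e-04] 0.02242557564366267
```

>>> {"method": "send_rows", "body": {
  "rows": [
    [[0,0.02,0],[0,0,0],0],
    [[0,0.04,0],[0,0,0],0],
    [[0,0.04,0],[0,0,0],0]
  ]
}}

```text
clock: 11.68
ee_pos: [0.6094, 0.1347, 0.1516]
tcp_rot: [0.141, 3.136, 0.002]
force: [-1.0, 1.6, 5.4]
finger_gap: 0.0222
grip_force: 59.1
```

>>> {"method": "send_rows", "body": {
  "rows": [
    [[0,0.008,0],[0,0,0],0],
    [[0,0.016,0],[0,0,0],0],
    [[0,0.016,0],[0,0,0],0]
  ]
}}

```text
clock: 11.93
ee_pos: [0.6097, 0.138, 0.1516]
tcp_rot: [0.142, 3.136, 0.0]
force: [0.1, -0.6, 6.5]
finger_gap: 0.0222
grip_force: 59.1
```

```bash
python3 s.py
```

```text
travel 99.4683441555968 along -0.5798166405808957 lat 0.11805257495544016 6.538530774822306 [-0.16516171  0.2082272   0.0148789 ] 0.02217691457037699
```

Step on about 2 mm per call, watching the force along the rail.

>>> {"method": "send_rows", "body": {
  "rows": [
    [[0,0.008,0],[0,0,0],0],
    [[0,0.008,0],[0,0,0],0]
  ]
}}

```text
clock: 12.1
ee_pos: [0.6098, 0.1394, 0.1516]
tcp_rot: [0.142, 3.136, -0.002]
force: [-0.8, -1.5, 5.2]
finger_gap: 0.0224
grip_force: 59.2
```

>>> {"method": "send_rows", "body": {
  "rows": [
    [[0,0.008,0],[0,0,0],0],
    [[0,0.008,0],[0,0,0],0]
  ]
}}

```text
clock: 12.27
ee_pos: [0.6099, 0.1398, 0.1516]
tcp_rot: [0.144, 3.136, -0.007]
force: [-1.9, -6.5, 6.4]
finger_gap: 0.0226
grip_force: 59.4
```

>>> {"method": "send_rows", "body": {
  "rows": [
    [[0,0.008,0],[0,0,0],0],
    [[0,0.008,0],[0,0,0],0]
  ]
}}

```text
clock: 12.43
ee_pos: [0.6099, 0.1402, 0.1516]
tcp_rot: [0.145, 3.136, -0.012]
force: [-2.9, -11.2, 8.3]
finger_gap: 0.0225
grip_force: 59.9
```

```bash
python3 s.py
```

```text
travel 101.62978149250922 along -11.38803655631789 lat -1.9253280013237262 8.336973931364712 [-1.75144589  0.41908607  0.02974579] 0.022509013596884724
```

Rib contact is at about 101 mm of travel, so the notch should be at about 113 mm (world y around 0.151). Continuing.

>>> {"method": "send_rows", "body": {
  "rows": [
    [[0,0.008,0],[0,0,0],0],
    [[0,0.008,0],[0,0,0],0]
  ]
}}

```text
clock: 12.6
ee_pos: [0.6101, 0.1423, 0.1516]
tcp_rot: [0.146, 3.136, -0.01]
force: [-2.4, -7.7, 6.7]
finger_gap: 0.022
grip_force: 59.6
```

>>> {"method": "send_rows", "body": {
  "rows": [
    [[0,0.006,0],[0,0,0],0],
    [[0,0.006,0],[0,0,0],0],
    [[0,0.006,0],[0,0,0],0]
  ]
}}

```text
clock: 12.85
ee_pos: [0.6104, 0.1464, 0.1516]
tcp_rot: [0.143, 3.136, -0.002]
force: [-0.5, -2.2, 6.9]
finger_gap: 0.0224
grip_force: 59.2
```

```bash
python3 s.py
```

```text
travel 107.85074152072912 along -2.2576755679912943 lat -0.2713394112848486 6.861697864356524 [-0.41639653  0.28528527  0.00833527] 0.022384232299030117
```

>>> {"method": "send_rows", "body": {
  "rows": [
    [[0,0.008,0],[0,0,0],0],
    [[0,0.012,0],[0,0,0],0],
    [[0,0.012,0],[0,0,0],0]
  ]
}}

```text
clock: 13.1
ee_pos: [0.6108, 0.1504, 0.1516]
tcp_rot: [0.142, 3.136, 0.001]
force: [-1.2, -0.1, 6.2]
finger_gap: 0.0225
grip_force: 59.2
```

```bash
python3 s.py
```

```text
travel 111.91360751321713 along -0.17394824894078195 lat -1.1806965231239832 6.235294264869305 [-0.12315891  0.26427379 -0.00033834] 0.022531327745286107
```

>>> {"method": "send_rows", "body": {
  "rows": [
    [[0,0.004,0],[0,0,0],0],
    [[0,0.004,0],[0,0,0],0],
    [[0,0.004,0],[0,0,0],0]
  ]
}}

```text
clock: 13.35
ee_pos: [0.6108, 0.151, 0.1516]
tcp_rot: [0.142, 3.136, -0.001]
force: [-1.8, -1.2, 6.3]
finger_gap: 0.0223
grip_force: 59.2
```

```bash
python3 s.py; python3 - <<'E'
from h import *
a=imaging.camera('side')[155:305,230:390];cv2.imwrite('pics/end.png',cv2.resize(a,None,fx=4,fy=4,interpolation=cv2.INTER_CUBIC)[:,:,::-1])
E
```

```text
travel 112.53478905481398 along -1.3562390138230904 lat -1.7323817481001182 6.328022548412858 [-0.29255186  0.2933697  -0.05623091] 0.022291388375765005
```

View pics/end.png

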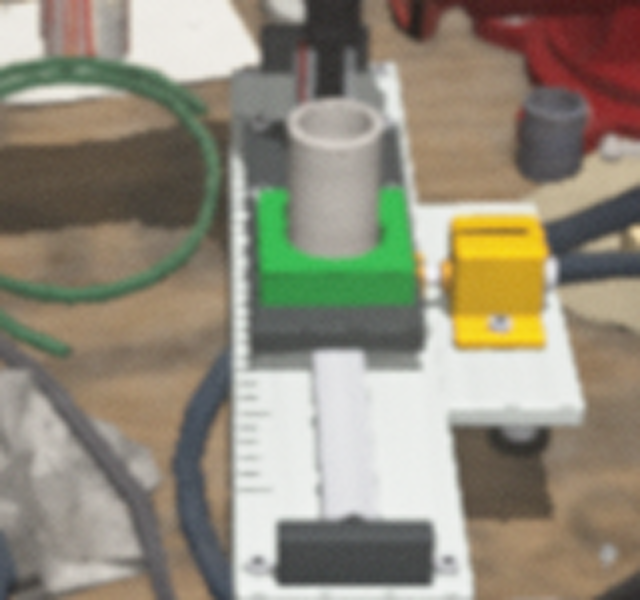

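The shell is upright in the nest and the ball sits level with the ribs, near the nest's middle. One small probe step.

>>> {"method": "send_rows", "body": {
  "rows": [
    [[0,0.004,0],[0,0,0],0],
    [[0,0.004,0],[0,0,0],0],
    [[0,0.004,0],[0,0,0],0]
  ]
}}

```text
clock: 13.65
ee_pos: [0.6108, 0.1513, 0.1516]
tcp_rot: [0.143, 3.136, -0.003]
force: [-2.1, -2.2, 6.8]
finger_gap: 0.0226
grip_force: 59.2
```

```bash
python3 s.py
```

```text
travel 112.82214850524595 along -2.4018379599827213 lat -1.8800015555035756 6.795637778670517 [-0.58991598  0.30520595 -0.03284501] 0.022594608611129264
```

>>> {"method": "send_rows", "body": {
  "rows": [
    [[0,-0.002,0],[0,0,0],0],
    [[0,-0.002,0],[0,0,0],0],
    [[0,-0.002,0],[0,0,0],0],
    [[0,-0.002,0],[0,0,0],0],
    [[0,-0.002,0],[0,0,0],0],
    [[0,-0.002,0],[0,0,0],0]
  ]
}}

```text
clock: 14.15
ee_pos: [0.6108, 0.1513, 0.1516]
tcp_rot: [0.142, 3.136, -0.001]
force: [-1.4, -2.1, 6.4]
finger_gap: 0.0226
grip_force: 59.2
```

```bash
python3 s.py; python3 -c "
from rig import order;print(order.job_done())"
```

```text
travel 112.80981584321435 along -2.218599812612286 lat -1.2094273345819766 6.445722852636742 [-0.35489583  0.26710306  0.03736033] 0.022620476284133682
the job is handed in; nothing more can be done
None
```

The job is handed in at about 14 s: the shell stands fully home in the nest and is released, the bottle was never touched, and the gripper still holds the red knob with the slide in the notch, judged from travel and force: about 112.8 mm along, 12 mm past first rib contact.

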